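# Fetch the next glass from behind the vases

### The job

The broad low tumbler in the blue drip tray is next to be cut, but the tall round vase and the tall square vase crowd it: first stand both vases on the black rubber mat, then stand the tumbler in the middle of the round cork pad, and only then put each vase back on the very spot in the tray where it stood. It is all glass: set every piece down upright and gently, never dropping it or knocking it over, and leave the shot glass, the salt dish, the spanner and the small cork wheel where they are.

Things in the scene. Friction and masses are not known exactly. Their poses are not given: they have to be found in the camera images.
- round_vase_mid (a point): Tall round clear-glass vase, a straight cylinder 58 mm in diameter and 150 mm high, open at the top, wall 4 mm, mass about 0.34 kg. Stands in the tray in front of the tumbler (on the -x side of it in the tray, towards the robot), on one side or the other. This point is at its centre, half-way up (75 mm above its underside); z is its axis, up.
- square_vase_mid (a point): Tall square clear-glass vase, 50 x 50 mm and 130 mm high, open at the top, wall 4 mm, mass about 0.36 kg. Stands in the tray beside the round vase, in front of the tumbler. This point is at its centre, half-way up (65 mm above its underside); x and y are square to its flat sides, z up.
- tumbler_mid (a point): Broad low clear-glass tumbler, a straight cylinder 64 mm in diameter and 62 mm high, open at the top, wall 4 mm, mass about 0.22 kg. Stands in the tray behind and between the two tall vases, with about 8 mm between it and each of them. This point is at its centre, half-way up (31 mm above its underside); z is its axis, up.
- tray: Shallow open blue plastic drip tray, fixed: 210 x 270 mm (x by y) and 26 mm high over its rim, wall and floor 5 mm thick, so that glass in it stands 5 mm above the bench. Origin under its centre at bench height; y runs along its long side.
- mat: Ribbed black rubber mat, fixed: 150 x 260 mm (x by y), top 6 mm above the bench. The side area for the two vases. Origin under its centre at bench height; y runs along its long side.
- pad: Round cork pad, fixed: 120 mm in diameter, top 8 mm above the bench. The place of the next piece to be cut. Origin under its centre at bench height.
- shot_glass_mid (a point): Small round shot glass, 42 mm across the mouth, 58 mm high, in a rear corner of the tray. Bystander. This point is at its centre, half-way up.
- salt_dish_mid (a point): Small square glass salt dish, 44 x 44 mm, 26 mm high, in the other rear corner of the tray. Bystander. This point is at its centre, half-way up.
- spanner: Steel spanner 170 mm long lying on the bench between the robot and the middle of the table. Bystander. Origin under the middle of its length; it lies along its x.
- cork_wheel: Small cork polishing wheel with a brass centre, 64 mm in diameter, 18 mm thick, lying flat on the bench beyond the middle, to the left. Bystander. Origin under its centre.

How it is judged:
On the way, in this order (a step that is already met when the one before it is completed fails the run):
1. both vases stand upright on the rubber mat, released (x of round_vase_mid in the frame of mat between -0.07 and 0.07 m and y of round_vase_mid in the frame of mat between -0.125 and 0.125 m and z of round_vase_mid in the frame of mat below 0.087 m and linear speed of each of round_vase, square_vase below 0.02 m/s and angle between each of round_vase_mid, square_vase_mid's own z axis and vertical below 0.1 rad and contact force between the fingers and round_vase below 0.1 N and x of square_vase_mid in the frame of mat between -0.07 and 0.07 m and y of square_vase_mid in the frame of mat between -0.125 and 0.125 m and z of square_vase_mid in the frame of mat below 0.077 m and contact force between the fingers and square_vase below 0.1 N), for 0.2 s.
2. the tumbler stands upright in the middle of the cork pad, released, while both vases are still on the mat (all of step 1 and horizontal distance between tumbler_mid and pad below 0.015 m and z of tumbler_mid in the frame of pad below 0.045 m and linear speed of tumbler below 0.02 m/s and angle between tumbler_mid's own z axis and vertical below 0.1 rad and contact force between the fingers and tumbler below 0.1 N), for 0.2 s.
At the end, for the whole second after the job is handed in: The tumbler stands upright on the cork pad, its centre within 15 mm of the pad's; the round vase and the square vase each stand upright in the tray within 15 mm of where they stood at the start; all are released and at rest (horizontal distance between tumbler_mid and pad below 0.015 m and z of tumbler_mid in the frame of pad below 0.045 m and linear speed of each of tumbler, round_vase, square_vase below 0.02 m/s and angle between each of tumbler_mid, round_vase_mid, square_vase_mid's own z axis and vertical below 0.1 rad and contact force between the fingers and tumbler below 0.1 N and distance of each of round_vase_mid, square_vase_mid from where it was at the start of the episode below 0.015 m and contact force between the fingers and round_vase below 0.1 N and contact force between the fingers and square_vase below 0.1 N); the robot touches nothing.
It fails at once if a vase or the tumbler is knocked or tipped over (beyond 35 degrees) (angle between any of round_vase_mid, square_vase_mid, tumbler_mid's own z axis and vertical above 0.6 rad).
It fails at once if a vase or the tumbler is dropped (falls free faster than 0.7 m/s, a drop of 25 mm) ((contact force between anything else and round_vase below 0.01 N and linear speed of round_vase above 0.7 m/s) or (contact force between anything else and square_vase below 0.01 N and linear speed of square_vase above 0.7 m/s) or (contact force between anything else and tumbler below 0.01 N and linear speed of tumbler above 0.7 m/s)).
It fails at once if the shot glass, salt dish, spanner or cork wheel is shifted by more than 20 mm (distance of any of shot_glass_mid, salt_dish_mid, spanner, cork_wheel from where it was at the start of the episode above 0.02 m).
It also fails if it takes over 131 s, if anything falls off the work surface, if the arm or the gripper's body presses on something with over 40 N, if the wrist force passes 120 N, or if a joint passes its speed limit or range.

### The arm

A 6-joint arm with a two-finger parallel gripper is mounted at the origin on the work surface. World frame = base frame: x ahead of the robot, y to its left, z up, the work surface at z = 0. Lengths are in m, angles in rad, forces in N, time in s.
With the tool pointing down it reaches from about 0.225 to 0.725 m from the base axis. Payload 3.1 kg.
Tool frame: the origin (TCP) lies midway between the tips of the shut fingers; the grasp point (between the pads) lies 19 mm behind it; z points along the fingers, y is the line along which they close (so a half turn about z gives the same grasp; the last joint's range is limited). The gripper opens to 85 mm and grips with 20 to 120 N. Pads are 22 mm wide; open, the fingers measure 114 mm over their backs; the gripper's body (76 mm by 85 mm) begins 54 mm behind the grasp point. The pads swing forward as they close: fully open they stand 13 mm farther back than shut.
Start: joints at [1.197, 0.048, 0.099, 1.622, 0, 1.443], TCP at [0.128, 0.509, 0.231] pointing down, gripper open.
Joint ranges: [-2.91, 2.91], [-0.99, 1.94], [-1.21, 1.42], [-2.12, 2.29], [-1.49, 1.47], [-3.14, 3.14]. Speed limits (rad/s): [2.79, 2.79, 3.14, 3.14, 3.14, 3.14].

### API

Orientations are given as a unit quaternion [w, x, y, z].
In Python, from station import read_state, vision, ticket gives the robot as it stands.
- The arm moves only by the tool arm_command, never from a script. Its argument "moves" is one flat list of numbers, 7 for each row, row after row: the shift along the world's x, y, z scaled (see below), then the turn, a rotation vector about the world's x, y, z scaled (see below), then the finger opening in mm, from 0 to 85.4. A call has 1 to 10 rows; each row is the pose to reach, as a shift and turn from the pose commanded when the call began, turning the shorter way round; what a row does not reach only later rows make up. The controller multiplies each number of a shift by 40 cm and each number of a turn by pi rad. A row lasts 1/10 s, in which the tool goes at most 50 mm and 8.59 degrees, less where a joint would pass 70% of its speed; a pose out of reach is approached as far as the arm can. A call with a number of a shift or a turn outside -1 to 1 is refused whole. A call with a gripper value outside its range is refused whole. The fingers move at their own pace and stop on an object; the grip force is fixed at half the most. Time passes only in rows, so rows that repeat a pose let the fingers close. It gives the time, the measured TCP pose, the force, the opening and the grip force at its end, in the units of the state.
- read_state(): the state, without advancing time (a new reading comes with each control period).
- vision.read_camera(name): name is "side" or "top" or "wrist"; returns a dict with "pixels" (384x512x3 uint8, red, green, blue), "depth" (384x512 float32, m along the optical axis (not along the pixel's ray), 0 where there is no reading), "intrinsics" (3x3 intrinsics, pixels), "k1" (the pictures are not rectified: a ray, as slopes to the right and down, at radius r is drawn at 1 + k1 r^2 times it, then the intrinsics apply), "view" (4x4, takes a point from world to camera coordinates). Camera axes: x right, y down, z forward; pixel columns grow to the right and rows downward; lengths in m; the calibration is good to about 2 mm. A picture is of the moment at which its call begins.
- ticket.sign_off(): hands the job in; it is judged then, once.
The state is a dict: "clock": time; "joints": joint angles; "joint_vel": joint speeds; "tau": joint torques, N m; "tcp_pos": TCP position; "ee_rot": TCP orientation; "wrist_force": force on the tool from outside, world axes, zero at the start; "wrist_torque": the same for the moment, N m; "gripper_width": finger opening in m; "grip_force": force on a finger pad.
Only numpy, scipy, OpenCV 4.12 (cv2) and the standard library are available. Lean on these libraries where they do the work, as an engineer would, in place of code of your own. Each camera call takes 0.05 s, during which the arm holds its last target. There are 200 camera calls.

## Working session

There is one attempt and no reset: what is moved stays moved. The work goes in short steps, Python scripts to look and compute and a tool call to move; the robot and the scene stay as the last step left them, time stands still between calls to the robot, and variables do not carry over. Pictures are saved under pics/ and viewed, at most 14 in all, crops included, and the job is handed in when it is done.

Besides the shell and the picture viewer there is one more tool, called after "Emit:" as a command line: name --argument value ..., lists and objects as JSON in quotes. arm_command: Moves the arm, as the interface text tells. Its arguments: {"type":"object","properties":{"moves":{"type":"array","items":{"type":"number"}}},"required":["moves"]}

```bash
mkdir -p pics; ls
cat > h.py <<'E'
import numpy as np, cv2
from station import read_state, vision, ticket
def cam(n, save=None):
    c=vision.read_camera(n)
    if save: cv2.imwrite('pics/'+save, cv2.cvtColor(c['pixels'],cv2.COLOR_RGB2BGR))
    return c
def ray(c,uv):
    K=np.array(c['intrinsics']); uv=np.atleast_2d(np.array(uv,float))
    d=np.c_[(uv[:,0]-K[0,2])/K[0,0],(uv[:,1]-K[1,2])/K[1,1]]
    s=d.copy()
    for _ in range(20): s=d/(1+c['k1']*(s**2).sum(1,keepdims=True))
    V=np.array(c['view']); R,t=V[:3,:3],V[:3,3]
    return -R.T@t, np.c_[s,np.ones(len(s))]@R
def onz(c,uv,z):
    o,d=ray(c,uv); return o+d*((z-o[2])/d[:,2:3])
def proj(c,P):
    V=np.array(c['view']);K=np.array(c['intrinsics']);p=np.atleast_2d(P)@V[:3,:3].T+V[:3,3]
    s=p[:,:2]/p[:,2:];s=s*(1+c['k1']*(s**2).sum(1,keepdims=True))
    return s*[K[0,0],K[1,1]]+[K[0,2],K[1,2]]
E
python3 - <<'E'
from h import *
a=cam('top','top0.png'); b=cam('side','side0.png')
for c in(a,b): print(c['intrinsics'],c['k1'],c['view'])
s=read_state(); print(s)
E
```

```text
pics
[[370.48637612   0.         259.65323008]
 [  0.         370.48637612 186.11897185]
 [  0.           0.           1.        ]] -0.0010346605311833798 [[ 0.0247042  -0.99960156 -0.01365382 -0.01594627]
 [-0.99922492 -0.02427157 -0.03099123  0.53365594]
 [ 0.03064748  0.01440885 -0.99942639  1.0659842 ]
 [ 0.          0.          0.          1.        ]]
[[468.7092349    0.         255.48123851]
 [  0.         468.7092349  199.50638326]
 [  0.           0.           1.        ]] -0.15965393008231996 [[ 0.92553752 -0.3783903   0.01418054 -0.50422251]
 [-0.27034897 -0.68656387 -0.67493814  0.19046635]
 [ 0.26512589  0.62084687 -0.73773805  1.29792759]
 [ 0.          0.          0.          1.        ]]
{'clock': 0.1, 'joints': array([ 1.19717858e+00,  4.86595937e-02,  9.77301231e-02,  1.62201693e+00,
       -1.66670258e-06,  1.44299259e+00]), 'joint_vel': array([-0.00012417, -0.00176406,  0.00315671, -0.00096945, -0.00035943,
        0.00122542]), 'tau': array([ 2.20265720e-03, -3.39851761e+01,  3.20935965e+01,  1.58429687e-02,
       -2.74161275e-04,  8.32027695e-06]), 'tcp_pos': array([0.12756255, 0.5086822 , 0.2302309 ]), 'ee_rot': array([-2.65901869e-04,  1.22597723e-01,  9.92455864e-01, -1.04163612e-03]), 'wrist_force': array([ 0.25616916,  0.0788361 , -0.31205801]), 'wrist_torque': array([-0.0039204 ,  0.03436259,  0.00649048]), 'grip_force': 0.0, 'gripper_width': 0.08525245843151648}
```

View pics/top0.png

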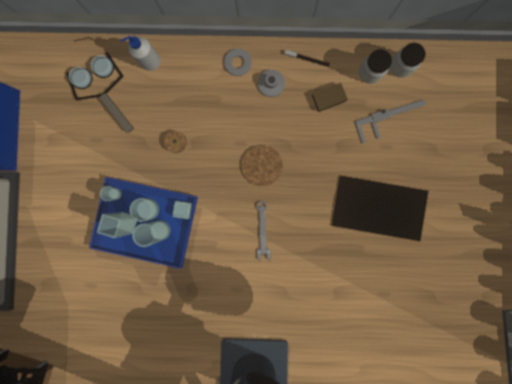

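View pics/side0.png

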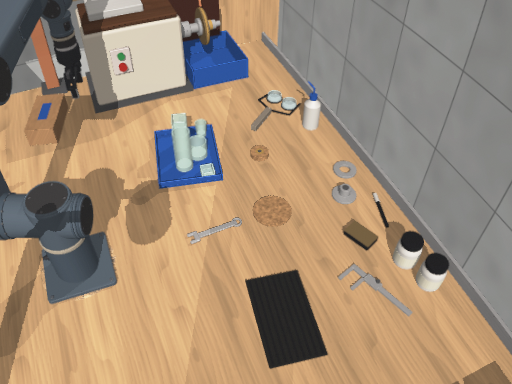

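The top view shows the tray at (145,222), with the tumbler at about (143,210), the round vase at about (150,234) and the square vase at about (115,225). The pad is at (261,165), the mat at (380,208), the spanner at (263,230) and the wheel at (174,140). The side view agrees. Next I measure the fixtures and enlarge the tray.

```bash
cat > m.py <<'E'
from h import *
a=cam('top'); b=cam('side')
def biggest(m,roi):
    z=np.zeros_like(m);x0,y0,x1,y1=roi;z[y0:y1,x0:x1]=m[y0:y1,x0:x1]
    cs,_=cv2.findContours(z,cv2.RETR_EXTERNAL,cv2.CHAIN_APPROX_NONE); return max(cs,key=cv2.contourArea)
def rect(c,cn,z):
    P=onz(c,cn.reshape(-1,2),z)[:,:2]; r=cv2.minAreaRect((P*1000).astype(np.float32)); return r
h=cv2.cvtColor(a['pixels'],cv2.COLOR_RGB2HSV)
blue=cv2.inRange(h,(105,120,40),(130,255,255)); 
cn=biggest(blue,(70,160,220,280)); print('tray top',rect(a,cn,.026), rect(a,cn,.0))
blk=cv2.inRange(h,(0,0,0),(180,255,45)); cn=biggest(blk,(310,160,450,260)); print('mat',rect(a,cn,.006))
P=a['pixels'].astype(int)
hb=cv2.cvtColor(b['pixels'],cv2.COLOR_RGB2HSV)
cn=biggest(cv2.inRange(hb,(105,120,40),(130,255,255)),(140,110,235,200)); print('side tray',rect(b,cn,.026))
cn=biggest(cv2.inRange(hb,(0,0,0),(180,255,60)),(230,260,340,384)); print('side mat',rect(b,cn,.006))
# pad by texture: darker than wood
g=cv2.GaussianBlur(a['pixels'],(3,3),0).astype(int); print(g[165,261],g[165,300],g[140,300],g[120,261])
w=cv2.cvtColor(a['pixels'],cv2.COLOR_RGB2GRAY)
m=(cv2.GaussianBlur(w,(5,5),0)<cv2.medianBlur(w,101)-10).astype(np.uint8)*255
cn=biggest(m,(230,135,292,195)); e=cv2.fitEllipse(cn);print('pad',e,onz(a,[e[0]],.008),cv2.minEnclosingCircle(cn))
big=cv2.resize(a['pixels'][165:280,80:210],None,fx=6,fy=5.2*1.1538,interpolation=cv2.INTER_CUBIC)
D=cv2.normalize(a['depth'][165:280,80:210],None,0,255,cv2.NORM_MINMAX)
cv2.imwrite('pics/crop1.png',cv2.resize(a['pixels'][175:275,85:205,::-1],None,fx=6,fy=6,interpolation=cv2.INTER_CUBIC))
cv2.imwrite('pics/crop2.png',cv2.resize(b['pixels'][105:195,145:230,::-1],None,fx=6,fy=6,interpolation=cv2.INTER_CUBIC))
np.set_printoptions(linewidth=250,precision=2,suppress=True)
print((a['depth'][190:250:5,95:180:5]))
E
python3 m.py
```

```text
tray top ((422.8651123046875, 327.06903076171875), (268.2052001953125, 205.3487548828125), 79.06104278564453) ((420.9416198730469, 335.57598876953125), (274.8106384277344, 210.40614318847656), 79.06104278564453)
mat ((479.9588623046875, -350.0557861328125), (252.84732055664062, 141.14993286132812), 81.50350189208984)
side tray ((419.7279052734375, 313.21453857421875), (290.3957824707031, 207.2783966064453), 79.25984954833984)
side mat ((479.5394592285156, -354.78076171875), (256.9275817871094, 147.66896057128906), 81.73384094238281)
[114  86  57] [137 110  77] [136 109  76] [142 113  79]
pad ((260.0575256347656, 165.10780334472656), (40.56526565551758, 43.58353805541992), 101.41787719726562) [[ 0.59496394 -0.0025328   0.008     ]] ((260.1678466796875, 165.756591796875), 22.403945922851562)
[[1.09 1.09 1.05 1.07 1.04 1.08 1.08 1.08 1.08 1.08 1.08 1.08 1.08 1.06 1.06 1.09 1.09]
 [1.09 1.02 1.05 1.07 1.03 1.08 1.08 1.08 1.08 1.08 1.08 1.08 1.08 1.08 1.08 1.08 1.08]
 [1.09 1.06 1.02 1.02 1.08 1.08 1.08 1.08 1.02 1.03 1.02 1.05 1.08 1.08 1.08 1.08 1.08]
 [1.08 1.07 1.08 1.09 1.08 1.08 1.08 1.08 1.05 1.07 1.07 1.02 1.06 1.08 1.08 1.08 1.05]
 [1.09 1.07 1.08 1.08 1.08 1.08 1.08 1.02 1.05 1.07 1.07 1.07 1.05 1.08 1.08 1.08 1.06]
 [1.09 1.08 0.95 0.97 0.99 1.02 1.05 1.08 1.04 1.07 1.07 1.02 1.06 1.08 1.08 1.08 1.06]
 [1.06 0.95 0.97 1.01 1.04 0.95 0.99 1.02 1.06 1.02 1.02 1.08 1.08 1.07 1.07 1.07 1.08]
 [1.06 0.95 0.98 1.02 1.05 0.96 1.   1.03 1.08 0.93 0.93 0.94 0.97 1.   1.05 1.08 1.08]
 [1.06 0.96 0.99 1.01 1.03 0.97 1.01 1.05 0.93 0.97 1.02 1.06 0.94 0.98 1.03 1.08 1.08]
 [1.07 1.08 0.95 0.95 0.95 0.98 1.02 1.08 0.94 0.98 1.01 1.05 0.93 0.98 1.03 1.08 1.08]
 [1.08 1.08 1.08 1.08 1.08 1.08 1.08 1.08 0.93 0.96 0.99 1.02 0.94 1.01 0.   1.08 1.08]
 [1.08 1.08 1.08 1.08 1.08 1.08 1.08 1.08 1.08 0.93 0.93 1.07 1.07 1.08 1.08 1.08 1.08]]
```

Depth registers the glass, so I lift it to world points and fit the rims by height.

```bash
cat >> h.py <<'E'
def cloud(c,roi=None):
    D=c['depth']; v,u=np.nonzero(D>0)
    if roi: k=(u>=roi[0])&(u<roi[2])&(v>=roi[1])&(v<roi[3]); u,v=u[k],v[k]
    V=np.array(c['view']);R,t=V[:3,:3],V[:3,3]
    o,d=ray(c,np.c_[u,v]); return o+d*D[v,u][:,None], np.c_[u,v]
def circ(P):
    A=np.c_[2*P,np.ones(len(P))]; x=np.linalg.lstsq(A,(P**2).sum(1),rcond=None)[0]
    return x[:2],np.sqrt(x[2]+x[0]**2+x[1]**2)
E
python3 - <<'E'
from h import *
np.set_printoptions(precision=4,suppress=True)
for n,roi in(('top',(85,175,205,275)),('side',(145,100,230,195))):
    c=cam(n); P,uv=cloud(c,roi)
    print(n,np.histogram(P[:,2],bins=np.arange(-.01,.18,.01)))
    def band(lo,hi): return P[(P[:,2]>lo)&(P[:,2]<hi)]
    q=band(.149,.163)[:,:2]; r=cv2.minEnclosingCircle((q*1000).astype(np.float32)); print('round',len(q),r,circ(q),q.min(0),q.max(0))
    q=band(.130,.1395); 
    # square: cluster away from round
    k=np.hypot(*(q[:,:2]-np.array(r[0])/1000).T)>.037; q=q[k][:,:2]
    print('sq',len(q),cv2.minAreaRect((q*1000).astype(np.float32)),q.min(0),q.max(0))
    q=band(.063,.071)[:,:2]; k=(np.hypot(*(q-np.array(r[0])/1000).T)>.037)
    q=q[k]; print('tumb cand',len(q)); 
    if n=='top': 
        k=(q[:,0]>.435)&(q[:,1]<.365);q=q[k];print(cv2.minEnclosingCircle((q*1000).astype(np.float32)),circ(q))
E
```

```text
top (array([2444, 6157,  602,  880,  216,  168,  165,  267,   99,  101,  108,
        108,  120,  130,  193,   55,  128,    0]), array([-0.01,  0.  ,  0.01,  0.02,  0.03,  0.04,  0.05,  0.06,  0.07,
        0.08,  0.09,  0.1 ,  0.11,  0.12,  0.13,  0.14,  0.15,  0.16,
        0.17]))
round 136 ((398.62359619140625, 283.5184631347656), 29.431432723999023) (array([0.3995, 0.283 ]), np.float64(0.02665915353130674)) [0.3722 0.2542] [0.4275 0.3119]
sq 140 ((418.3393859863281, 381.25921630859375), (51.251136779785156, 50.09341812133789), 73.97962951660156) [0.3881 0.3499] [0.4486 0.4105]
tumb cand 182
((455.5082702636719, 326.89788818359375), 37.58050537109375) (array([0.4578, 0.3224]), np.float64(0.030510394759806367))
side (array([2504, 3330,  364,  521,  157,  147,  164,  130,   46,   40,   48,
         63,  106,  135,  140,   74,   71,    1]), array([-0.01,  0.  ,  0.01,  0.02,  0.03,  0.04,  0.05,  0.06,  0.07,
        0.08,  0.09,  0.1 ,  0.11,  0.12,  0.13,  0.14,  0.15,  0.16,
        0.17]))
round 77 ((397.1147766113281, 280.7836608886719), 31.953645706176758) (array([0.4003, 0.2793]), np.float64(0.025519991450239643)) [0.3726 0.2501] [0.4252 0.3093]
sq 64 ((419.2618713378906, 373.63055419921875), (57.64760208129883, 50.44784164428711), 75.17878723144531) [0.3908 0.344 ] [0.4499 0.4056]
tumb cand 68
```

View pics/crop1.png

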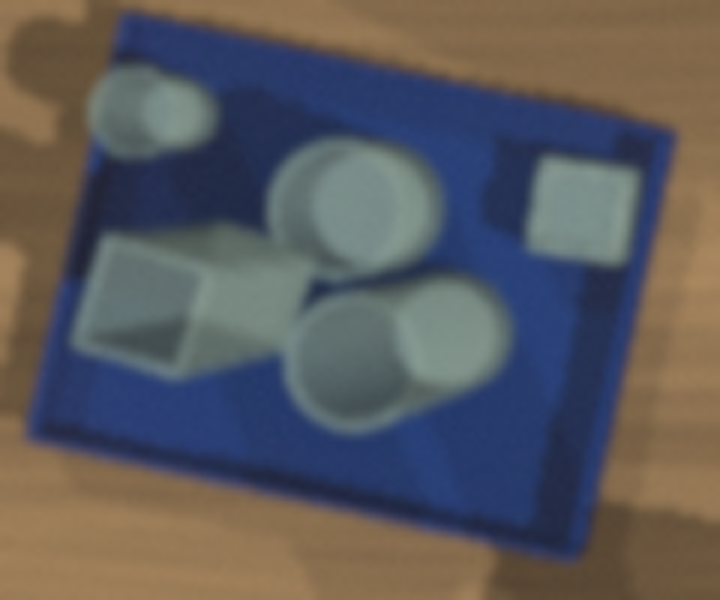

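Fixes so far:

| Item | Position (m) | Notes |
|---|---|---|
| Round vase | (0.399, 0.282) | r ≈ 29 mm, as given |
| Square vase | (0.418, 0.380) | 51 x 50 mm, side direction about 74° |
| Tumbler | (0.457, 0.324) | |
| Pad | (0.595, -0.003) | |
| Mat | (0.480, -0.352) | yaw about -8.4° |

The crop shows the square vase mouth at crop (140,300), the round mouth at (355,360), the tumbler at (355,205), the shot glass at (130,110) and the salt dish at (585,210). The gripper closes along 75.9°, which already suits all three pieces, so I go above the round vase.

Emit:
arm_command --moves '[0.027,-0.022,0.006,0,0,0,85,0.095,-0.078,0.02,0,0,0,85,0.18,-0.15,0.04,0,0,0,85,0.27,-0.225,0.06,0,0,0,85,0.36,-0.3,0.08,0,0,0,85,0.45,-0.375,0.1,0,0,0,85,0.54,-0.45,0.13,0,0,0,85,0.62,-0.517,0.15,0,0,0,85,0.67,-0.555,0.15,0,0,0,85,0.678,-0.565,0.15,0,0,0,85]'

```text
clock: 1.3
tcp_pos: [0.4014, 0.2805, 0.2916]
ee_rot: [0.001, 0.125, 0.992, -0.0]
wrist_force: [-1.2, -0.7, 0.2]
gripper_width: 0.0851
grip_force: 0.0
```

```bash
cat > wl.py <<'E'
from h import *
import sys
np.set_printoptions(precision=4,suppress=True)
c=cam('wrist',sys.argv[1]); s=read_state(); print(s['tcp_pos'],s['ee_rot'],s['wrist_force'],s['clock'])
P,uv=cloud(c); k=P[:,2]>.02
print(np.histogram(P[:,2],bins=np.arange(0,.3,.02))[0])
def near(q,c0,r): return q[np.hypot(*(q[:,:2]-c0).T)<r][:,:2]
b=lambda lo,hi:P[(P[:,2]>lo)&(P[:,2]<hi)]
q=near(b(.148,.165),(.399,.282),.05); print('round',len(q),len(q)>5 and (cv2.minEnclosingCircle((q*1000).astype(np.float32)),circ(q)))
q=near(b(.129,.141),(.418,.380),.05); print('sq',len(q),len(q)>5 and cv2.minAreaRect((q*1000).astype(np.float32)))
q=near(b(.062,.072),(.457,.324),.037); print('tum',len(q),len(q)>5 and (cv2.minEnclosingCircle((q*1000).astype(np.float32)),circ(q)))
E
python3 wl.py w1.png
```

```text
[0.4005 0.281  0.2914] [ 0.0002  0.1245  0.9922 -0.0003] [-0.2254  0.1009 -0.678 ] 1.35
[44524  4273  1342  1371   912  1112  1717  1052     0     0     0     0
     0     0]
round 821 (((401.068359375, 281.406494140625), 28.76959800720215), (array([0.4008, 0.2815]), np.float64(0.02660560048797196)))
sq 836 ((420.09375, 379.00146484375), (50.07503128051758, 50.425872802734375), 74.77164459228516)
tum 391 (((456.9067687988281, 323.9113464355469), 36.959739685058594), (array([0.4601, 0.3201]), np.float64(0.029885191891794144)))
```

View pics/w1.png

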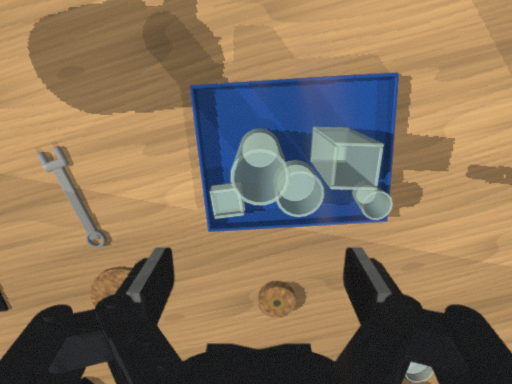

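The wrist view shows all the pieces: round vase mouth (262,178), tumbler (300,188), square vase (345,157). It gives round (0.401, 0.2815), square (0.420, 0.379) at 74.8°, and tumbler (0.460, 0.320). The radii and heights fit. I'm centred over the round vase, so I descend.

Emit:
arm_command --moves '[0,0,-0.03,0,0,0,85,0,0,-0.1,0,0,0,85,0,0,-0.18,0,0,0,85,0,0,-0.26,0,0,0,85,0,0,-0.34,0,0,0,85,0,0,-0.41,0,0,0,85,0,0,-0.45,0,0,0,85,0,0,-0.48,0,0,0,85,0,0,-0.49,0,0,0,85,0,0,-0.49,0,0,0,85]'

```text
clock: 2.35
tcp_pos: [0.3985, 0.2834, 0.0953]
ee_rot: [-0.0, 0.122, 0.993, -0.0]
wrist_force: [0.1, -0.1, 0.8]
gripper_width: 0.085
grip_force: 0.0
```

Emit:
arm_command --moves '[0,0,0,0,0,0,70,0,0,0,0,0,0,64,0,0,0,0,0,0,60,0,0,0,0,0,0,57,0,0,0,0,0,0,52,0,0,0,0,0,0,45,0,0,0,0,0,0,40,0,0,0,0,0,0,40,0,0,0,0,0,0,40,0,0,0,0,0,0,40]'

```text
clock: 3.35
tcp_pos: [0.3999, 0.2831, 0.0971]
ee_rot: [0.001, 0.123, 0.992, 0.0]
wrist_force: [-0.3, -2.2, 5.7]
gripper_width: 0.0582
grip_force: 51.6
```

Gripped at 58.2 mm with 51.6 N. Lift and carry towards the mat.

Emit:
arm_command --moves '[0,0,0.02,0,0,0,40,0,0,0.07,0,0,0,40,0,0,0.14,0,0,0,40,0.002,-0.02,0.21,0,0,0,40,0.007,-0.07,0.27,0,0,0,40,0.015,-0.14,0.3,0,0,0,40,0.023,-0.22,0.3,0,0,0,40,0.032,-0.31,0.3,0,0,0,40,0.042,-0.4,0.3,0,0,0,40,0.05,-0.49,0.3,0,0,0,40]'

```text
clock: 4.35
tcp_pos: [0.4186, 0.086, 0.2149]
ee_rot: [-0.0, 0.122, 0.992, 0.0]
wrist_force: [1.0, 0.6, -4.0]
gripper_width: 0.0579
grip_force: 53.4
```

Emit:
arm_command --moves '[0.01,-0.1,0,0,0,0,40,0.02,-0.2,0,0,0,0,40,0.03,-0.3,0,0,0,0,40,0.04,-0.4,0,0,0,0,40,0.05,-0.5,0,0,0,0,40,0.06,-0.6,0,0,0,0,40,0.07,-0.7,0,0,0,0,40,0.08,-0.8,0,0,0,0,40,0.09,-0.9,0,0,0,0,40,0.1,-0.97,0,0,0,0,40]'

```text
clock: 5.35
tcp_pos: [0.4585, -0.3032, 0.2143]
ee_rot: [-0.001, 0.124, 0.992, 0.0]
wrist_force: [0.5, -0.1, -3.2]
gripper_width: 0.0579
grip_force: 53.5
```

Emit:
arm_command --moves '[0.01,-0.06,0,0,0,0,40,0.02,-0.12,0,0,0,0,40,0.025,-0.17,0,0,0,0,40,0.028,-0.2,-0.01,0,0,0,40,0.03,-0.22,-0.04,0,0,0,40,0.03,-0.23,-0.1,0,0,0,40,0.03,-0.23,-0.16,0,0,0,40,0.03,-0.23,-0.21,0,0,0,40,0.03,-0.23,-0.24,0,0,0,40,0.03,-0.23,-0.25,0,0,0,40]'

```text
clock: 6.35
tcp_pos: [0.4698, -0.3909, 0.1124]
ee_rot: [-0.002, 0.122, 0.992, 0.002]
wrist_force: [0.1, -0.6, -3.6]
gripper_width: 0.0577
grip_force: 53.5
```

Run:
```python
from h import *
c=cam('side','s2.png'); s=read_state(); print(s['tcp_pos'],s['ee_rot'],s['wrist_force'],s['gripper_width'])
cv2.imwrite('pics/s2c.png',cv2.resize(c['pixels'][170:384,200:400,::-1],None,fx=2.5,fy=2.5))
```

```text
[ 0.47016303 -0.39135151  0.11309167] [-0.001414    0.12227761  0.99249411  0.0012739 ] [ 0.40872534  0.76125112 -3.53303132] 0.05768453423026964
```

View pics/s2c.png

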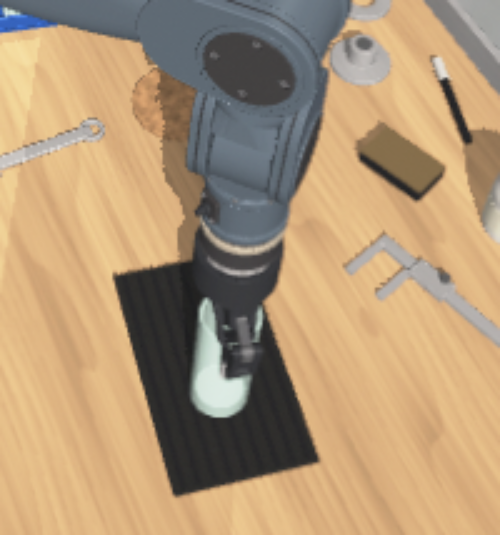

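The side view shows the vase held upright over the mat, its base at about (220,400) in the crop, clear of the mat edges. I shift it a little further along and set it down slowly.

Emit:
arm_command --moves '[0,-0.02,0,0,0,0,40,0,-0.04,0,0,0,0,40,0,-0.04,-0.01,0,0,0,40,0,-0.04,-0.02,0,0,0,40,0,-0.04,-0.028,0,0,0,40,0,-0.04,-0.034,0,0,0,40,0,-0.04,-0.039,0,0,0,40,0,-0.04,-0.042,0,0,0,40,0,-0.04,-0.044,0,0,0,40,0,-0.04,-0.044,0,0,0,40]'

```text
clock: 7.4
tcp_pos: [0.4709, -0.4086, 0.0982]
ee_rot: [0.0, 0.123, 0.992, 0.0]
wrist_force: [0.0, 0.6, -1.4]
gripper_width: 0.0578
grip_force: 53.7
```

Contact is starting. I lower 1 mm more and open gently.

Emit:
arm_command --moves '[0,0,-0.002,0,0,0,40,0,0,-0.003,0,0,0,40,0,0,-0.003,0,0,0,56,0,0,-0.003,0,0,0,58,0,0,-0.003,0,0,0,60,0,0,-0.003,0,0,0,64,0,0,-0.003,0,0,0,70,0,0,-0.003,0,0,0,78,0,0,-0.003,0,0,0,85,0,0,-0.003,0,0,0,85]'

```text
clock: 8.4
tcp_pos: [0.471, -0.4088, 0.0963]
ee_rot: [-0.0, 0.123, 0.992, 0.0]
wrist_force: [0.2, -0.3, -0.3]
gripper_width: 0.0852
grip_force: 0.0
```

Emit:
arm_command --moves '[0,0,0.02,0,0,0,85,0,0,0.07,0,0,0,85,0,0,0.15,0,0,0,85,0,0,0.24,0,0,0,85,0,0,0.33,0,0,0,85,0,0.02,0.4,0,0,0,85,-0.01,0.07,0.46,0,0,0,85,-0.01,0.15,0.49,0,0,0,85,-0.02,0.25,0.49,0,0,0,85,-0.03,0.35,0.49,0,0,0,85]'

```text
clock: 9.4
tcp_pos: [0.4591, -0.268, 0.2941]
ee_rot: [0.001, 0.123, 0.992, -0.001]
wrist_force: [0.4, 0.2, -0.5]
gripper_width: 0.0851
grip_force: 0.0
```

Run:
```python
from h import *
np.set_printoptions(precision=4,suppress=True)
s=read_state(); print(s['tcp_pos'],s['ee_rot'],s['wrist_force'],s['clock'])
c=cam('top','t3.png');P,_=cloud(c)
q=P[(P[:,2]>.148)&(P[:,2]<.165)&(np.hypot(P[:,0]-.47,P[:,1]+.41)<.05)]
print(len(q),circ(q[:,:2]),np.median(q[:,2]))
```

```text
[ 0.4591 -0.268   0.2941] [ 0.0013  0.1231  0.9924 -0.0006] [ 0.432   0.2126 -0.4784] 9.4
35 (array([ 0.4726, -0.4073]), np.float64(0.024650850754029743)) 0.15453015906234324
```

The round vase stands at (0.472, -0.408). Now back for the square vase.

Emit:
arm_command --moves '[-0.006,0.1,0,0,0,0,85,-0.012,0.2,0,0,0,0,85,-0.018,0.31,0,0,0,0,85,-0.024,0.42,0,0,0,0,85,-0.03,0.53,0,0,0,0,85,-0.036,0.64,0,0,0,0,85,-0.042,0.75,0,0,0,0,85,-0.048,0.85,0,0,0,0,85,-0.054,0.93,0,0,0,0,85,-0.06,1.0,0,0,0,0,85]'

```text
clock: 10.45
tcp_pos: [0.4347, 0.133, 0.2934]
ee_rot: [0.001, 0.122, 0.993, 0.0]
wrist_force: [0.1, 0.2, 0.3]
gripper_width: 0.0851
grip_force: 0.0
```

Emit:
arm_command --moves '[-0.004,0.08,0,0,0,0,85,-0.01,0.18,0,0,0,0,85,-0.016,0.28,0,0,0,0,85,-0.022,0.38,0,0,0,0,85,-0.028,0.48,0,0,0,0,85,-0.034,0.55,0,0,0,0,85,-0.037,0.6,0,0,0,0,85,-0.037,0.62,0,0,0,0,85,-0.037,0.62,0,0,0,0,85,-0.037,0.62,0,0,0,0,85]'

```text
clock: 11.45
tcp_pos: [0.4204, 0.3785, 0.2928]
ee_rot: [0.0, 0.123, 0.992, -0.0]
wrist_force: [0.0, 0.4, 0.6]
gripper_width: 0.0852
grip_force: 0.0
```

```bash
python3 wl.py w4.png
```

```text
[0.4205 0.3782 0.2929] [ 0.0002  0.1231  0.9924 -0.0001] [-1.0739 -0.1871  0.9461] 11.5
[52297  7657  1327   951   350   422   984     0     0     0     0     0
     0     0]
round 0 False
sq 748 ((420.654296875, 379.4562072753906), (49.72166061401367, 50.78190994262695), 74.57794952392578)
tum 411 (((457.1361389160156, 324.0740051269531), 36.91019821166992), (array([0.4606, 0.3202]), np.float64(0.029788605020143168)))
```

Centred on the square vase to within 1 mm. Descend and grip.

Emit:
arm_command --moves '[0,0,-0.03,0,0,0,85,0,0,-0.1,0,0,0,85,0,0,-0.19,0,0,0,85,0,0,-0.28,0,0,0,85,0,0,-0.37,0,0,0,85,0,0,-0.44,0,0,0,85,0,0,-0.49,0,0,0,85,0,0,-0.52,0,0,0,75,0,0,-0.53,0,0,0,65,0,0,-0.53,0,0,0,60]'

```text
clock: 12.5
tcp_pos: [0.4204, 0.3788, 0.0808]
ee_rot: [0.0, 0.123, 0.992, 0.0]
wrist_force: [-0.3, -0.3, 0.5]
gripper_width: 0.0601
grip_force: 0.0
```

Emit:
arm_command --moves '[0,0,0,0,0,0,56,0,0,0,0,0,0,53,0,0,0,0,0,0,51,0,0,0,0,0,0,49,0,0,0,0,0,0,45,0,0,0,0,0,0,40,0,0,0,0,0,0,35,0,0,0,0,0,0,35,0,0,0,0,0,0,35,0,0,0,0,0,0,35]'

```text
clock: 13.5
tcp_pos: [0.421, 0.3797, 0.0824]
ee_rot: [0.001, 0.123, 0.992, 0.001]
wrist_force: [-0.1, -2.0, 7.2]
gripper_width: 0.0497
grip_force: 49.7
```

Emit:
arm_command --moves '[0,0,0.02,0,0,0,35,0,0,0.07,0,0,0,35,0,0,0.14,0,0,0,35,0,0,0.21,0,0,0,35,0.002,-0.02,0.27,0,0,0,35,0.007,-0.07,0.3,0,0,0,35,0.015,-0.14,0.31,0,0,0,35,0.023,-0.22,0.31,0,0,0,35,0.032,-0.31,0.31,0,0,0,35,0.04,-0.4,0.31,0,0,0,35]'

```text
clock: 14.5
tcp_pos: [0.4353, 0.218, 0.2034]
ee_rot: [-0.001, 0.122, 0.993, -0.0]
wrist_force: [0.9, -0.4, -4.2]
gripper_width: 0.0498
grip_force: 51.6
```

Emit:
arm_command --moves '[0.01,-0.1,0,0,0,0,35,0.02,-0.2,0,0,0,0,35,0.03,-0.3,0,0,0,0,35,0.04,-0.4,0,0,0,0,35,0.05,-0.5,0,0,0,0,35,0.06,-0.6,0,0,0,0,35,0.07,-0.7,0,0,0,0,35,0.08,-0.8,0,0,0,0,35,0.09,-0.9,0,0,0,0,35,0.1,-0.97,0,0,0,0,35]'

```text
clock: 15.5
tcp_pos: [0.4754, -0.1709, 0.2032]
ee_rot: [-0.001, 0.123, 0.992, 0.0]
wrist_force: [0.5, 1.4, -2.6]
gripper_width: 0.0495
grip_force: 51.7
```

Emit:
arm_command --moves '[0.01,-0.06,0,0,0,0,35,0.02,-0.12,0,0,0,0,35,0.025,-0.17,0,0,0,0,35,0.03,-0.21,-0.01,0,0,0,35,0.032,-0.24,-0.04,0,0,0,35,0.032,-0.26,-0.1,0,0,0,35,0.032,-0.27,-0.16,0,0,0,35,0.032,-0.27,-0.21,0,0,0,35,0.032,-0.27,-0.24,0,0,0,35,0.032,-0.27,-0.26,0,0,0,35]'

```text
clock: 16.5
tcp_pos: [0.488, -0.2757, 0.0983]
ee_rot: [-0.001, 0.122, 0.992, 0.001]
wrist_force: [-0.3, 0.6, -3.8]
gripper_width: 0.0495
grip_force: 52.1
```

Run:
```python
from h import *
c=cam('side','s5.png'); s=read_state(); print(s['tcp_pos'],s['ee_rot'],s['wrist_force'],s['gripper_width'])
cv2.imwrite('pics/s5c.png',cv2.resize(c['pixels'][170:384,200:400,::-1],None,fx=2.5,fy=2.5))
```

```text
[ 0.48785182 -0.27562085  0.09772066] [-0.00169265  0.12232007  0.99248871  0.00104372] [-0.44283875 -0.3244929  -4.78932691] 0.04979069109523497
```

View pics/s5c.png

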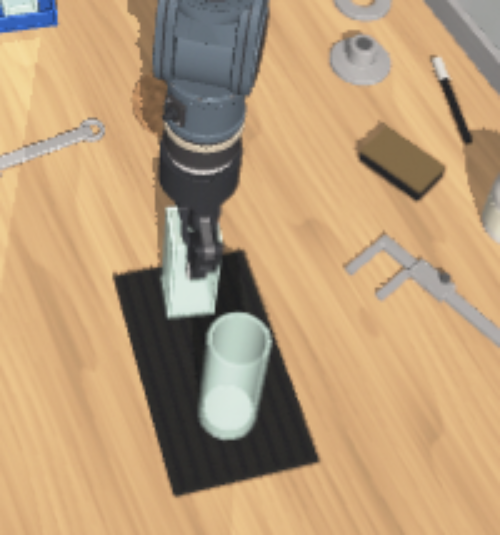

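The side view shows the round vase standing upright on the mat (base at (228,410) in the crop) and the square vase hovering over the far part (base about (190,310)). I shift it 10 mm and set it down.

Emit:
arm_command --moves '[0,-0.012,0,0,0,0,35,0,-0.025,0,0,0,0,35,0,-0.025,-0.01,0,0,0,35,0,-0.025,-0.02,0,0,0,35,0,-0.025,-0.029,0,0,0,35,0,-0.025,-0.036,0,0,0,35,0,-0.025,-0.041,0,0,0,35,0,-0.025,-0.044,0,0,0,35,0,-0.025,-0.046,0,0,0,35,0,-0.025,-0.047,0,0,0,35]'

```text
clock: 17.55
tcp_pos: [0.4889, -0.2866, 0.0834]
ee_rot: [0.0, 0.122, 0.992, -0.0]
wrist_force: [-2.9, 2.5, 6.6]
gripper_width: 0.0499
grip_force: 53.0
```

Emit:
arm_command --moves '[0,0,0,0,0,0,35,0,0,0,0,0,0,46,0,0,0,0,0,0,50,0,0,0,0,0,0,52,0,0,0,0,0,0,56,0,0,0,0,0,0,62,0,0,0,0,0,0,70,0,0,0,0,0,0,78,0,0,0,0,0,0,85,0,0,0,0,0,0,85]'

```text
clock: 18.55
tcp_pos: [0.489, -0.2868, 0.0816]
ee_rot: [-0.0, 0.123, 0.992, -0.0]
wrist_force: [0.1, -0.5, 0.4]
gripper_width: 0.0847
grip_force: 0.0
```

Emit:
arm_command --moves '[0,0,0.02,0,0,0,85,0,0,0.07,0,0,0,85,0,0,0.15,0,0,0,85,0,0,0.24,0,0,0,85,0,0,0.33,0,0,0,85,0,0.02,0.42,0,0,0,85,-0.005,0.07,0.48,0,0,0,85,-0.01,0.15,0.51,0,0,0,85,-0.015,0.25,0.52,0,0,0,85,-0.02,0.35,0.52,0,0,0,85]'

```text
clock: 19.55
tcp_pos: [0.4814, -0.1461, 0.2919]
ee_rot: [0.002, 0.123, 0.992, -0.0]
wrist_force: [1.1, -0.6, 0.2]
gripper_width: 0.0849
grip_force: 0.0
```

Run:
```python
from h import *
np.set_printoptions(precision=4,suppress=True)
s=read_state(); print(s['tcp_pos'],s['ee_rot'],s['wrist_force'],s['clock'])
c=cam('top','t6.png');P,_=cloud(c)
q=P[(P[:,2]>.148)&(P[:,2]<.165)&(np.hypot(P[:,0]-.47,P[:,1]+.41)<.05)]
print(len(q),circ(q[:,:2]),np.median(q[:,2]))
q=P[(P[:,2]>.13)&(P[:,2]<.142)&(np.hypot(P[:,0]-.489,P[:,1]+.287)<.05)]
print(len(q),cv2.minAreaRect((q[:,:2]*1000).astype(np.float32)),np.median(q[:,2]))
```

```text
[ 0.4814 -0.1461  0.2919] [ 0.0018  0.1232  0.9924 -0.0005] [ 1.1164 -0.5712  0.208 ] 19.55
0 (array([0., 0.]), np.float64(0.0)) nan
0 ((0.0, 0.0), (0.0, 0.0), 0.0) nan
  return _methods._mean(a, axis=axis, dtype=dtype,
  ret = ret.dtype.type(ret / rcount)
```

The arm probably hides the mat; I'll check after moving away towards the tumbler.

Emit:
arm_command --moves '[-0.004,0.1,0,0,0,0,85,-0.008,0.2,0,0,0,0,85,-0.012,0.31,0,0,0,0,85,-0.016,0.42,0,0,0,0,85,-0.02,0.53,0,0,0,0,85,-0.025,0.64,0,0,0,0,85,-0.03,0.75,0,0,0,0,85,-0.036,0.85,0,0,0,0,85,-0.042,0.93,0,0,0,0,85,-0.046,0.99,0,0,0,0,85]'

```text
clock: 20.6
tcp_pos: [0.4621, 0.2513, 0.2903]
ee_rot: [0.0, 0.122, 0.993, 0.0]
wrist_force: [0.6, 0.1, -0.4]
gripper_width: 0.0849
grip_force: 0.0
```

Emit:
arm_command --moves '[-0.002,0.06,0,0,0,0,85,-0.004,0.11,0,0,0,0,85,-0.004,0.15,0,0,0,0,85,-0.004,0.175,0,0,0,0,85,-0.004,0.178,0,0,0,0,85,-0.004,0.178,-0.03,0,0,0,85,-0.004,0.178,-0.09,0,0,0,85,-0.004,0.178,-0.15,0,0,0,85,-0.004,0.178,-0.18,0,0,0,85,-0.004,0.178,-0.18,0,0,0,85]'

```text
clock: 21.6
tcp_pos: [0.4599, 0.3191, 0.2155]
ee_rot: [-0.002, 0.123, 0.992, -0.001]
wrist_force: [0.2, -0.1, 0.2]
gripper_width: 0.0845
grip_force: 0.0
```

```bash
python3 wl.py w7.png
cat > mat.py <<'E'
from h import *
np.set_printoptions(precision=4,suppress=True)
c=cam('top','t7.png');P,_=cloud(c)
q=P[(P[:,2]>.148)&(P[:,2]<.165)&(np.hypot(P[:,0]-.47,P[:,1]+.41)<.05)]
print(len(q),circ(q[:,:2]),np.median(q[:,2]))
q=P[(P[:,2]>.13)&(P[:,2]<.142)&(np.hypot(P[:,0]-.489,P[:,1]+.287)<.05)]
print(len(q),cv2.minAreaRect((q[:,:2]*1000).astype(np.float32)),np.median(q[:,2]))
E
python3 mat.py
```

```text
[0.4606 0.3196 0.2172] [-0.0007  0.123   0.9924 -0.0006] [ 0.4245 -0.3978  0.5039] 21.65
[61588  6677  1080  1205     0     0     0     0     0     0     0  1028
  2978  5529]
round 0 False
sq 0 False
tum 785 (((461.0075378417969, 319.6897888183594), 31.77983283996582), (array([0.4606, 0.3198]), np.float64(0.029615763160638468)))
154 (array([ 0.47  , -0.4074]), np.float64(0.026830008826446688)) 0.1550140560928555
136 ((485.68682861328125, -284.3506774902344), (50.974586486816406, 49.70994567871094), 74.71862030029297) 0.13502825431715743
```

View pics/w7.png

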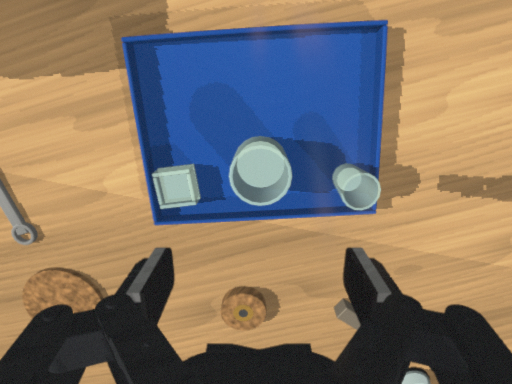

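Both vases stand on the mat at rim heights 0.155 and 0.135, as expected. The wrist view shows the tumbler (260,170) between the salt dish (177,186) and the shot glass (355,185), with about 66 mm and 75 mm beside its centre. The tumbler is at (0.461, 0.320), so I'm centred. Descend with the opening slightly reduced.

Emit:
arm_command --moves '[0,0,-0.03,0,0,0,78,0,0,-0.09,0,0,0,78,0,0,-0.17,0,0,0,78,0,0,-0.25,0,0,0,78,0,0,-0.32,0,0,0,78,0,0,-0.38,0,0,0,78,0,0,-0.42,0,0,0,78,0,0,-0.445,0,0,0,78,0,0,-0.456,0,0,0,78,0,0,-0.456,0,0,0,78]'

```text
clock: 22.7
tcp_pos: [0.4611, 0.3205, 0.0354]
ee_rot: [0.0, 0.123, 0.992, 0.0]
wrist_force: [0.2, -0.7, 0.3]
gripper_width: 0.0782
grip_force: 0.0
```

Emit:
arm_command --moves '[0,0,0,0,0,0,72,0,0,0,0,0,0,68,0,0,0,0,0,0,66,0,0,0,0,0,0,64,0,0,0,0,0,0,60,0,0,0,0,0,0,55,0,0,0,0,0,0,50,0,0,0,0,0,0,50,0,0,0,0,0,0,50,0,0,0,0,0,0,50]'

```text
clock: 23.7
tcp_pos: [0.4616, 0.3207, 0.0363]
ee_rot: [0.001, 0.123, 0.992, 0.0]
wrist_force: [-0.6, -0.7, 5.8]
gripper_width: 0.0613
grip_force: 66.2
```

Width is 61.3 mm, a bit under 64 mm, so I check before lifting.

Run:
```python
from h import *
np.set_printoptions(precision=4,suppress=True)
c=cam('side','s8.png'); s=read_state(); print(s['tcp_pos'],s['wrist_force'],s['wrist_torque'],s['gripper_width'],s['grip_force'])
print(proj(c,[.461,.320,.067]))
cv2.imwrite('pics/s8c.png',cv2.resize(c['pixels'][90:200,130:250,::-1],None,fx=5,fy=5,interpolation=cv2.INTER_CUBIC))
```

```text
[0.4616 0.3207 0.0362] [-0.191  -0.7729  6.0832] [-0.2104  0.0896 -0.0271] 0.06163751913357102 66.19644762016833
[[196.7427 140.3515]]
```

View pics/s8c.png

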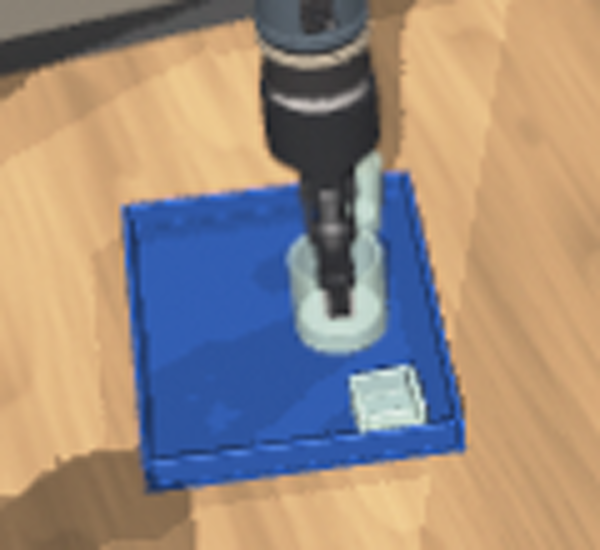

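The side view shows the fingers centred on the tumbler (crop (338,290)), which sits flat, so the grip is good. Lift, and refine the pad while it is unobstructed.

Emit:
arm_command --moves '[0,0,0.005,0,0,0,50,0,0,0.015,0,0,0,50,0,0,0.035,0,0,0,50,0,0,0.07,0,0,0,50,0,0,0.11,0,0,0,50,0,0,0.16,0,0,0,50,0,0,0.2,0,0,0,50,0,0,0.23,0,0,0,50,0,0,0.25,0,0,0,50,0,0,0.25,0,0,0,50]'

```text
clock: 24.75
tcp_pos: [0.4618, 0.3209, 0.1371]
ee_rot: [0.001, 0.123, 0.992, 0.001]
wrist_force: [0.0, 0.6, -1.7]
gripper_width: 0.0615
grip_force: 65.5
```

Run:
```python
from h import *
np.set_printoptions(precision=4,suppress=True)
s=read_state(); print(s['tcp_pos'],s['wrist_force'],s['gripper_width'],s['grip_force'])
for n,roi in(('top',(228,130,300,200)),('side',(240,185,305,238))):
    c=cam(n); x0,y0,x1,y1=roi
    lab=cv2.cvtColor(cv2.GaussianBlur(c['pixels'],(5,5),0),cv2.COLOR_RGB2LAB)[y0:y1,x0:x1]
    _,m=cv2.threshold(lab[...,0],0,255,cv2.THRESH_BINARY_INV+cv2.THRESH_OTSU)
    m=cv2.morphologyEx(m,cv2.MORPH_CLOSE,np.ones((7,7),np.uint8)); m=cv2.morphologyEx(m,cv2.MORPH_OPEN,np.ones((9,9),np.uint8))
    cs,_=cv2.findContours(m,cv2.RETR_EXTERNAL,cv2.CHAIN_APPROX_NONE); cn=max(cs,key=cv2.contourArea).reshape(-1,2)+[x0,y0]
    q=onz(c,cn,.008)[:,:2]; print(n,circ(q),cv2.minEnclosingCircle((q*1000).astype(np.float32)))
    P,_=cloud(c,roi); q=P[(P[:,2]>.005)&(P[:,2]<.02)][:,:2]; print(len(q), len(q)>9 and cv2.minEnclosingCircle((q*1000).astype(np.float32)))
```

```text
[0.4618 0.3209 0.1371] [ 0.0434  0.5977 -1.7481] 0.06150367585681326 65.53464489988983
top (array([ 0.5956, -0.0031]), np.float64(0.06147680600128983)) ((593.2286376953125, -4.065816879272461), 66.68158721923828)
1232 ((598.7188110351562, 2.314710855484009), 124.84051513671875)
side (array([ 0.5928, -0.0122]), np.float64(0.061423907131188206)) ((592.3408813476562, -9.830243110656738), 66.59683227539062)
781 ((604.11474609375, 2.300830841064453), 135.90481567382812)
```

Top puts the pad at about (0.595, -0.004), and the side view runs about 5 mm off in y, as it did for the vases. I carry the tumbler just past the pad so the wrist camera can see it close by.

Emit:
arm_command --moves '[0.01,-0.02,0,0,0,0,50,0.04,-0.07,0,0,0,0,50,0.09,-0.15,0,0,0,0,50,0.15,-0.24,0,0,0,0,50,0.22,-0.34,0,0,0,0,50,0.29,-0.44,0,0,0,0,50,0.35,-0.54,0,0,0,0,50,0.41,-0.63,0,0,0,0,50,0.46,-0.71,0,0,0,0,50,0.5,-0.77,0,0,0,0,50]'

```text
clock: 25.85
tcp_pos: [0.6612, 0.009, 0.1336]
ee_rot: [-0.001, 0.124, 0.992, -0.0]
wrist_force: [0.3, 0.6, -1.9]
gripper_width: 0.0612
grip_force: 65.6
```

Emit:
arm_command --moves '[0.015,-0.03,0,0,0,0,50,0.02,-0.04,0,0,0,0,50,0.02,-0.04,0,0,0,0,50,0.02,-0.04,0,0,0,0,50]'

```text
clock: 26.25
tcp_pos: [0.6682, -0.0022, 0.1352]
ee_rot: [-0.001, 0.122, 0.993, 0.0]
wrist_force: [-0.1, 0.4, -1.9]
gripper_width: 0.0616
grip_force: 65.5
```

Run:
```python
from h import *
np.set_printoptions(precision=4,suppress=True)
c=cam('wrist','w9.png');s=read_state(); print(s['tcp_pos'],s['wrist_force'],s['gripper_width'])
print(proj(c,[[.595,-.004,.008],[.595+.06,-.004,.008],[.535,-.004,.008],[.595,.056,.008],[.595,-.064,.008]]))
```

```text
[ 0.6683 -0.0021  0.1354] [ 0.7547 -0.4712 -1.5896] 0.06113257448752992
[[236.4789 102.9193]
 [253.5865 168.3748]
 [217.0839  28.7274]
 [304.7218  85.3839]
 [170.6761 120.2124]]
```

View pics/w9.png

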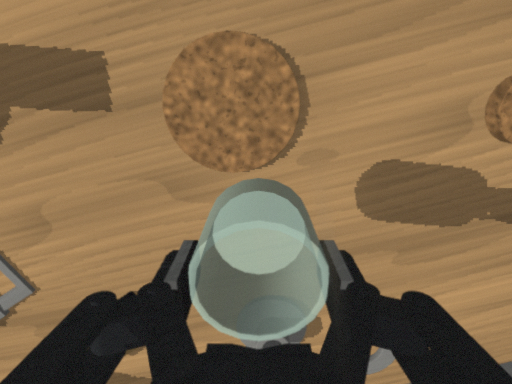

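The wrist view shows the whole pad, centre about (232,101), spanning x 163–300 and y 30–171, and the tumbler upright in the fingers with its rim centred at about (260,272). I compute the pad centre and the tumbler's place in the hand.

Run:
```python
from h import *
np.set_printoptions(precision=4,suppress=True)
c=cam('wrist')
lab=cv2.cvtColor(cv2.GaussianBlur(c['pixels'],(7,7),0),cv2.COLOR_RGB2LAB)[15:176,145:320]
_,m=cv2.threshold(lab[...,0],0,255,cv2.THRESH_BINARY_INV+cv2.THRESH_OTSU)
# cork is more saturated than shadow
h=cv2.cvtColor(cv2.GaussianBlur(c['pixels'],(7,7),0),cv2.COLOR_RGB2HSV)
print(h[100,230],h[60,300],h[75,60],h[100,350])
m=cv2.morphologyEx(cv2.inRange(h,(0,145,0),(180,255,255)),cv2.MORPH_OPEN,np.ones((5,5),np.uint8)); m=cv2.morphologyEx(m,cv2.MORPH_CLOSE,np.ones((9,9),np.uint8)); m[178:]=0;m[:,330:]=0
cs,_=cv2.findContours(m,cv2.RETR_EXTERNAL,cv2.CHAIN_APPROX_NONE); cn=max(cs,key=cv2.contourArea).reshape(-1,2)
q=onz(c,cn,.008)[:,:2]; print('pad',cn.min(0),cn.max(0),circ(q),cv2.minEnclosingCircle((q*1000).astype(np.float32)))
P,_=cloud(c,(180,170,340,345)); q=P[(P[:,2]>.162)&(P[:,2]<.173)]
print(np.histogram(P[:,2],bins=np.arange(.08,.2,.01))[0])
q=q[np.hypot(q[:,0]-.668,q[:,1]+.002)<.036][:,:2]; print('rim',len(q),circ(q),read_state()['tcp_pos'])
```

```text
[ 15 132 131] [ 17 120 161] [ 17 115 100] [ 17 120 162]Traceback (most recent call last):
  File "<stdin>", line 10, in <module>
ValueError: max() iterable argument is empty
```

Run:
```python
from h import *
np.set_printoptions(precision=4,suppress=True)
c=cam('wrist')
h=cv2.cvtColor(cv2.GaussianBlur(c['pixels'],(9,9),0),cv2.COLOR_RGB2HSV)
m=cv2.inRange(h,(0,125,0),(180,255,150)); m=cv2.morphologyEx(m,cv2.MORPH_CLOSE,np.ones((9,9),np.uint8)); m=cv2.morphologyEx(m,cv2.MORPH_OPEN,np.ones((9,9),np.uint8)); m[178:]=0;m[:,330:]=0;m[:,:140]=0
cs,_=cv2.findContours(m,cv2.RETR_EXTERNAL,cv2.CHAIN_APPROX_NONE); cn=max(cs,key=cv2.contourArea).reshape(-1,2)
q=onz(c,cn,.008)[:,:2]; print('pad',cn.min(0),cn.max(0),circ(q))
print('by eye',circ(onz(c,[[163,100],[300,100],[232,30],[236,171]],.008)[:,:2]))
P,_=cloud(c,(180,170,340,345)); q=P[(P[:,2]>.162)&(P[:,2]<.173)]
print(np.histogram(P[:,2],bins=np.arange(.08,.2,.01))[0])
q=q[np.hypot(q[:,0]-.668,q[:,1]+.002)<.036][:,:2]; print('rim',len(q),circ(q),read_state()['tcp_pos'])
```

```text
pad [162  31] [299 171] (array([ 0.596 , -0.0092]), np.float64(0.05863177813052165))
by eye (array([ 0.596 , -0.0086]), np.float64(0.05918340680369756))
[   0    0  216 3806 1645 1937 2571 3223 5168  732    0]
rim 4694 (array([ 0.6675, -0.0024]), np.float64(0.029928847354273615)) [ 0.6685 -0.0021  0.1356]
```

The wrist view gives the pad at (0.596, -0.009) and the tumbler at (0.6675, -0.0024), and combined with the top view the shift is about (-71.5, -5.6) mm. Move over it and lower.

Emit:
arm_command --moves '[-0.02,-0.002,0,0,0,0,50,-0.06,-0.005,0,0,0,0,50,-0.11,-0.009,0,0,0,0,50,-0.15,-0.012,0,0,0,0,50,-0.172,-0.014,-0.01,0,0,0,50,-0.179,-0.014,-0.05,0,0,0,50,-0.179,-0.014,-0.1,0,0,0,50,-0.179,-0.014,-0.15,0,0,0,50,-0.179,-0.014,-0.18,0,0,0,50,-0.179,-0.014,-0.2,0,0,0,50]'

```text
clock: 27.4
tcp_pos: [0.5961, -0.0088, 0.0541]
ee_rot: [-0.001, 0.122, 0.992, -0.0]
wrist_force: [0.9, -0.4, -2.0]
gripper_width: 0.0613
grip_force: 65.6
```

Emit:
arm_command --moves '[0,0,-0.01,0,0,0,50,0,0,-0.018,0,0,0,50,0,0,-0.025,0,0,0,50,0,0,-0.031,0,0,0,50,0,0,-0.036,0,0,0,50,0,0,-0.039,0,0,0,50,0,0,-0.041,0,0,0,50,0,0,-0.041,0,0,0,50]'

```text
clock: 28.2
tcp_pos: [0.5975, -0.0092, 0.0393]
ee_rot: [0.0, 0.123, 0.992, -0.0]
wrist_force: [-0.8, 0.6, 0.5]
gripper_width: 0.0615
grip_force: 65.9
```

Touching down, with force going from -2.0 to +0.5 N. Lower another 0.5 mm, open gently, and withdraw.

Emit:
arm_command --moves '[0,0,-0.002,0,0,0,50,0,0,-0.002,0,0,0,58,0,0,-0.002,0,0,0,61,0,0,-0.002,0,0,0,63,0,0,-0.002,0,0,0,66,0,0,-0.002,0,0,0,70,0,0,-0.002,0,0,0,76,0,0,-0.002,0,0,0,82,0,0,-0.002,0,0,0,85,0,0,-0.002,0,0,0,85]'

```text
clock: 29.2
tcp_pos: [0.5973, -0.0092, 0.038]
ee_rot: [-0.0, 0.123, 0.992, -0.0]
wrist_force: [-0.6, 0.1, 0.0]
gripper_width: 0.0849
grip_force: 0.0
```

Emit:
arm_command --moves '[0,0,0.01,0,0,0,85,0,0,0.05,0,0,0,85,0,0,0.12,0,0,0,85,0,0,0.21,0,0,0,85,0,0,0.31,0,0,0,85,0,0,0.41,0,0,0,85,0,0,0.51,0,0,0,85,0,0,0.58,0,0,0,85,0,0,0.62,0,0,0,85,0,0,0.63,0,0,0,85]'

```text
clock: 30.2
tcp_pos: [0.5985, -0.0093, 0.2937]
ee_rot: [0.003, 0.123, 0.992, -0.0]
wrist_force: [-0.3, 0.0, -0.4]
gripper_width: 0.085
grip_force: 0.0
```

Run:
```python
from h import *
np.set_printoptions(precision=4,suppress=True)
c=cam('wrist','w10.png');print(read_state()['tcp_pos'],read_state()['clock'])
P,_=cloud(c); q=P[(P[:,2]>.064)&(P[:,2]<.076)&(np.hypot(P[:,0]-.596,P[:,1]+.008)<.045)]
print('rim',len(q),circ(q[:,:2]),np.median(q[:,2]),proj(c,[.596,-.008,.07]))
```

```text
[ 0.5982 -0.0093  0.2926] 30.25
rim 532 (array([ 0.597 , -0.0095]), np.float64(0.029677269161999968)) 0.06882679459954355 [[259.2289 155.051 ]]
```

View pics/w10.png

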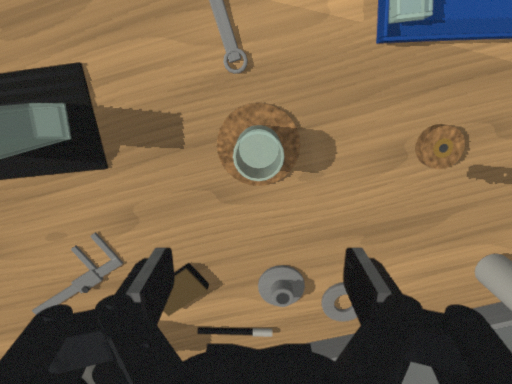

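The wrist view shows the tumbler at about (259,152) standing within the pad (x 217–300, y 102–185). I check the centring numerically.

Run:
```python
from h import *
np.set_printoptions(precision=4,suppress=True)
c=cam('wrist'); print(onz(c,[[217,143],[300,143],[258,102],[258,185],[258.5,143.5]],.008)[:,:2])
h=cv2.cvtColor(cv2.GaussianBlur(c['pixels'],(5,5),0),cv2.COLOR_RGB2HSV)
m=cv2.inRange(h,(0,122,0),(16,255,150));m[:95]=0;m[195:]=0;m[:,:205]=0;m[:,310:]=0
m=cv2.morphologyEx(m,cv2.MORPH_OPEN,np.ones((3,3),np.uint8))
cs,_=cv2.findContours(m,cv2.RETR_EXTERNAL,cv2.CHAIN_APPROX_NONE)
hl=cv2.convexHull(max(cs,key=cv2.contourArea)).reshape(-1,2); print(hl.min(0),hl.max(0),circ(onz(c,hl,.008)[:,:2]))
```

```text
[[ 0.5768 -0.065 ]
 [ 0.6054  0.0496]
 [ 0.5364  0.0053]
 [ 0.6518 -0.0237]
 [ 0.5918 -0.0079]]
[216 103] [299 186] (array([ 0.5957, -0.0098]), np.float64(0.060025978534443504))
```

The tumbler is within about 2 mm of the pad centre, so step 2 is done. Now I go back for the round vase, to the exact pose where it was released.

Emit:
arm_command --moves '[-0.01,-0.03,0,0,0,0,85,-0.035,-0.11,0,0,0,0,85,-0.07,-0.22,0,0,0,0,85,-0.105,-0.33,0,0,0,0,85,-0.14,-0.44,0,0,0,0,85,-0.18,-0.56,0,0,0,0,85,-0.22,-0.68,0,0,0,0,85,-0.255,-0.8,0,0,0,0,85,-0.29,-0.91,0,0,0,0,85,-0.316,-0.999,0,0,0,0,85]'

```text
clock: 31.3
tcp_pos: [0.4681, -0.4115, 0.2877]
ee_rot: [-0.002, 0.124, 0.992, 0.001]
wrist_force: [1.2, -0.0, 0.3]
gripper_width: 0.0851
grip_force: 0.0
```

Emit:
arm_command --moves '[0,0,0,0,0,0,85,0,0,-0.03,0,0,0,85,0,0,-0.1,0,0,0,85,0,0,-0.19,0,0,0,85,0,0,-0.28,0,0,0,85,0,0,-0.36,0,0,0,85,0,0,-0.42,0,0,0,85,0,0,-0.46,0,0,0,85,0,0,-0.484,0,0,0,80,0,0,-0.484,0,0,0,72]'

```text
clock: 32.3
tcp_pos: [0.4694, -0.4073, 0.0938]
ee_rot: [-0.002, 0.123, 0.992, 0.001]
wrist_force: [-0.8, 0.5, 1.0]
gripper_width: 0.072
grip_force: 0.0
```

Emit:
arm_command --moves '[0,0,0,0,0,0,66,0,0,0,0,0,0,62,0,0,0,0,0,0,60,0,0,0,0,0,0,58,0,0,0,0,0,0,54,0,0,0,0,0,0,47,0,0,0,0,0,0,40,0,0,0,0,0,0,40,0,0,0,0,0,0,40,0,0,0,0,0,0,40]'

```text
clock: 33.3
tcp_pos: [0.4717, -0.4098, 0.0986]
ee_rot: [0.001, 0.123, 0.992, -0.001]
wrist_force: [-0.7, -0.8, 6.0]
gripper_width: 0.0576
grip_force: 59.1
```

Gripped again. The straight path crosses the square vase, so I lift 170 mm before moving across.

Emit:
arm_command --moves '[0,0,0.02,0,0,0,40,0,0,0.07,0,0,0,40,0,0,0.14,0,0,0,40,0,0,0.22,0,0,0,40,0,0,0.3,0,0,0,40,0,0,0.37,0,0,0,40,0,0,0.42,0,0,0,40,0,0,0.45,0,0,0,40,0,0.02,0.45,0,0,0,40,-0.005,0.07,0.45,0,0,0,40]'

```text
clock: 34.3
tcp_pos: [0.4688, -0.381, 0.2745]
ee_rot: [-0.001, 0.123, 0.992, 0.001]
wrist_force: [-0.3, 0.8, -3.0]
gripper_width: 0.0582
grip_force: 61.3
```

Emit:
arm_command --moves '[-0.01,0.07,0,0,0,0,40,-0.02,0.15,0,0,0,0,40,-0.03,0.25,0,0,0,0,40,-0.04,0.35,0,0,0,0,40,-0.05,0.45,0,0,0,0,40,-0.06,0.55,0,0,0,0,40,-0.07,0.65,0,0,0,0,40,-0.08,0.75,0,0,0,0,40,-0.09,0.85,0,0,0,0,40,-0.1,0.95,0,0,0,0,40]'

```text
clock: 35.3
tcp_pos: [0.4272, 0.0015, 0.2745]
ee_rot: [-0.002, 0.123, 0.992, 0.0]
wrist_force: [1.0, 0.3, -3.6]
gripper_width: 0.0576
grip_force: 61.3
```

Emit:
arm_command --moves '[-0.01,0.1,0,0,0,0,40,-0.02,0.2,0,0,0,0,40,-0.03,0.3,0,0,0,0,40,-0.04,0.4,0,0,0,0,40,-0.05,0.5,0,0,0,0,40,-0.06,0.59,0,0,0,0,40,-0.07,0.66,0,0,0,0,40,-0.075,0.7,0,0,0,0,40,-0.075,0.71,0,0,0,0,40,-0.075,0.71,0,0,0,0,40]'

```text
clock: 36.3
tcp_pos: [0.3979, 0.2832, 0.2749]
ee_rot: [-0.001, 0.122, 0.993, -0.001]
wrist_force: [0.9, 0.3, -3.6]
gripper_width: 0.0577
grip_force: 61.3
```

Emit:
arm_command --moves '[0,0,-0.03,0,0,0,40,0,0,-0.1,0,0,0,40,0,0,-0.17,0,0,0,40,0,0,-0.24,0,0,0,40,0,0,-0.3,0,0,0,40,0,0,-0.35,0,0,0,40,0,0,-0.39,0,0,0,40,0,0,-0.41,0,0,0,40,0,0,-0.42,0,0,0,40,0,0,-0.42,0,0,0,40]'

```text
clock: 37.3
tcp_pos: [0.3988, 0.2826, 0.1081]
ee_rot: [-0.0, 0.123, 0.992, -0.0]
wrist_force: [-0.5, -0.7, -2.8]
gripper_width: 0.0578
grip_force: 61.3
```

Emit:
arm_command --moves '[0,0,-0.008,0,0,0,40,0,0,-0.015,0,0,0,40,0,0,-0.021,0,0,0,40,0,0,-0.026,0,0,0,40,0,0,-0.03,0,0,0,40,0,0,-0.031,0,0,0,40,0,0,-0.032,0,0,0,40,0,0,-0.032,0,0,0,40]'

```text
clock: 38.1
tcp_pos: [0.3993, 0.2833, 0.0976]
ee_rot: [0.001, 0.123, 0.992, 0.0]
wrist_force: [-2.3, -1.3, 5.5]
gripper_width: 0.058
grip_force: 62.1
```

Emit:
arm_command --moves '[0,0,0,0,0,0,50,0,0,0,0,0,0,56,0,0,0,0,0,0,58,0,0,0,0,0,0,60,0,0,0,0,0,0,64,0,0,0,0,0,0,70,0,0,0,0,0,0,78,0,0,0,0,0,0,85,0,0,0,0,0,0,85]'

```text
clock: 39.0
tcp_pos: [0.3989, 0.2832, 0.0955]
ee_rot: [-0.0, 0.123, 0.992, -0.0]
wrist_force: [0.2, -0.3, -0.3]
gripper_width: 0.085
grip_force: 0.0
```

Emit:
arm_command --moves '[0,0,0.02,0,0,0,85,0,0,0.07,0,0,0,85,0,0,0.15,0,0,0,85,0,0,0.24,0,0,0,85,0,0,0.33,0,0,0,85,0,0,0.41,0,0,0,85,0,0,0.46,0,0,0,85,0,0,0.49,0,0,0,85,0,0,0.49,0,0,0,85]'

```text
clock: 39.9
tcp_pos: [0.4, 0.2838, 0.2948]
ee_rot: [0.002, 0.123, 0.992, 0.002]
wrist_force: [-0.1, 0.5, 0.5]
gripper_width: 0.0852
grip_force: 0.0
```

```bash
python3 wl.py w11.png; python3 mat.py
```

```text
[0.3995 0.2835 0.2932] [0.0012 0.1226 0.9925 0.0008] [-0.2203  0.3852  0.6263] 39.95
[48618  3749   669   499   342   413   474  1043     0     0     0     0
     0     0]
round 814 (((400.1479187011719, 282.7338562011719), 28.971460342407227), (array([0.3996, 0.2829]), np.float64(0.026656170837086053)))
sq 0 False
tum 0 False
0 (array([0., 0.]), np.float64(0.0)) nan
139 ((486.0103454589844, -284.3104248046875), (50.01478958129883, 50.06848907470703), 75.10608673095703) 0.1351013947732691
  return _methods._mean(a, axis=axis, dtype=dtype,
  ret = ret.dtype.type(ret / rcount)
```

The round vase is back within 2 mm. Now the square vase.

Emit:
arm_command --moves '[0.004,-0.03,0,0,0,0,85,0.016,-0.11,0,0,0,0,85,0.033,-0.22,0,0,0,0,85,0.05,-0.33,0,0,0,0,85,0.068,-0.44,0,0,0,0,85,0.086,-0.55,0,0,0,0,85,0.103,-0.66,0,0,0,0,85,0.12,-0.77,0,0,0,0,85,0.137,-0.88,0,0,0,0,85,0.155,-0.99,0,0,0,0,85]'

```text
clock: 41.0
tcp_pos: [0.4598, -0.115, 0.2905]
ee_rot: [-0.001, 0.123, 0.992, 0.0]
wrist_force: [0.2, 0.4, 0.1]
gripper_width: 0.0853
grip_force: 0.0
```

Emit:
arm_command --moves '[0.016,-0.1,0,0,0,0,85,0.032,-0.2,0,0,0,0,85,0.048,-0.3,0,0,0,0,85,0.06,-0.38,0,0,0,0,85,0.07,-0.43,0,0,0,0,85,0.07,-0.435,0,0,0,0,85,0.07,-0.435,0,0,0,0,85,0.07,-0.435,0,0,0,0,85]'

```text
clock: 41.8
tcp_pos: [0.4884, -0.2859, 0.2915]
ee_rot: [-0.001, 0.122, 0.992, 0.0]
wrist_force: [0.3, -0.6, 0.7]
gripper_width: 0.0853
grip_force: 0.0
```

Emit:
arm_command --moves '[0,0,-0.03,0,0,0,85,0,0,-0.1,0,0,0,85,0,0,-0.19,0,0,0,85,0,0,-0.28,0,0,0,85,0,0,-0.37,0,0,0,85,0,0,-0.44,0,0,0,85,0,0,-0.49,0,0,0,85,0,0,-0.515,0,0,0,75,0,0,-0.525,0,0,0,65,0,0,-0.525,0,0,0,60]'

```text
clock: 42.8
tcp_pos: [0.4892, -0.2864, 0.0822]
ee_rot: [0.0, 0.122, 0.993, -0.0]
wrist_force: [0.6, -0.9, -0.1]
gripper_width: 0.0602
grip_force: 0.0
```

Emit:
arm_command --moves '[0,0,0,0,0,0,56,0,0,0,0,0,0,53,0,0,0,0,0,0,51,0,0,0,0,0,0,49,0,0,0,0,0,0,45,0,0,0,0,0,0,40,0,0,0,0,0,0,35,0,0,0,0,0,0,35,0,0,0,0,0,0,35,0,0,0,0,0,0,35]'

```text
clock: 43.8
tcp_pos: [0.4899, -0.2871, 0.0834]
ee_rot: [0.001, 0.123, 0.992, -0.0]
wrist_force: [-0.9, 1.1, 6.6]
gripper_width: 0.0496
grip_force: 49.4
```

The round vase is near the return path now, so I lift 180 mm.

Emit:
arm_command --moves '[0,0,0.02,0,0,0,35,0,0,0.07,0,0,0,35,0,0,0.14,0,0,0,35,0,0,0.22,0,0,0,35,0,0,0.3,0,0,0,35,-0.002,0.02,0.37,0,0,0,35,-0.005,0.06,0.42,0,0,0,35,-0.011,0.12,0.45,0,0,0,35,-0.019,0.2,0.45,0,0,0,35,-0.029,0.29,0.45,0,0,0,35]'

```text
clock: 44.8
tcp_pos: [0.4769, -0.1705, 0.261]
ee_rot: [-0.001, 0.123, 0.992, -0.0]
wrist_force: [0.8, 0.8, -3.4]
gripper_width: 0.0496
grip_force: 51.1
```

Emit:
arm_command --moves '[-0.01,0.1,0,0,0,0,35,-0.02,0.2,0,0,0,0,35,-0.03,0.3,0,0,0,0,35,-0.04,0.4,0,0,0,0,35,-0.05,0.5,0,0,0,0,35,-0.06,0.6,0,0,0,0,35,-0.07,0.7,0,0,0,0,35,-0.08,0.8,0,0,0,0,35,-0.09,0.9,0,0,0,0,35,-0.1,0.98,0,0,0,0,35]'

```text
clock: 45.8
tcp_pos: [0.4363, 0.2229, 0.2604]
ee_rot: [-0.001, 0.122, 0.993, -0.001]
wrist_force: [1.3, -0.6, -3.3]
gripper_width: 0.0493
grip_force: 51.2
```

Emit:
arm_command --moves '[-0.01,0.08,0,0,0,0,35,-0.018,0.16,0,0,0,0,35,-0.026,0.24,0,0,0,0,35,-0.034,0.31,0,0,0,0,35,-0.04,0.36,0,0,0,0,35,-0.043,0.39,0,0,0,0,35,-0.043,0.395,0,0,0,0,35,-0.043,0.395,0,0,0,0,35,-0.043,0.395,0,0,0,0,35]'

```text
clock: 46.7
tcp_pos: [0.4204, 0.3781, 0.2616]
ee_rot: [-0.0, 0.123, 0.992, -0.001]
wrist_force: [0.1, 0.2, -4.0]
gripper_width: 0.0497
grip_force: 51.3
```

Emit:
arm_command --moves '[0,0,-0.03,0,0,0,35,0,0,-0.1,0,0,0,35,0,0,-0.17,0,0,0,35,0,0,-0.24,0,0,0,35,0,0,-0.3,0,0,0,35,0,0,-0.35,0,0,0,35,0,0,-0.39,0,0,0,35,0,0,-0.41,0,0,0,35,0,0,-0.42,0,0,0,35,0,0,-0.42,0,0,0,35]'

```text
clock: 47.7
tcp_pos: [0.4201, 0.3788, 0.0934]
ee_rot: [-0.0, 0.123, 0.992, -0.0]
wrist_force: [-0.4, 1.0, -3.9]
gripper_width: 0.0495
grip_force: 51.3
```

Emit:
arm_command --moves '[0,0,-0.008,0,0,0,35,0,0,-0.015,0,0,0,35,0,0,-0.021,0,0,0,35,0,0,-0.026,0,0,0,35,0,0,-0.029,0,0,0,35,0,0,-0.031,0,0,0,35,0,0,-0.031,0,0,0,35]'

```text
clock: 48.4
tcp_pos: [0.4202, 0.3792, 0.0824]
ee_rot: [0.0, 0.123, 0.992, 0.0]
wrist_force: [-1.7, -1.1, 3.2]
gripper_width: 0.0497
grip_force: 52.1
```

Emit:
arm_command --moves '[0,0,0,0,0,0,42,0,0,0,0,0,0,47,0,0,0,0,0,0,50,0,0,0,0,0,0,52,0,0,0,0,0,0,56,0,0,0,0,0,0,62,0,0,0,0,0,0,70,0,0,0,0,0,0,78,0,0,0,0,0,0,78]'

```text
clock: 49.3
tcp_pos: [0.4202, 0.3794, 0.0811]
ee_rot: [-0.0, 0.123, 0.992, 0.0]
wrist_force: [0.3, 0.3, -0.9]
gripper_width: 0.0778
grip_force: 0.3
```

Emit:
arm_command --moves '[0,0,0.02,0,0,0,78,0,0,0.07,0,0,0,78,0,0,0.15,0,0,0,78,0,0,0.24,0,0,0,78,0,0,0.33,0,0,0,78,0,0,0.41,0,0,0,78,0,0,0.48,0,0,0,78,0,0,0.52,0,0,0,78,0,0,0.53,0,0,0,78,0,0,0.53,0,0,0,78]'

```text
clock: 50.3
tcp_pos: [0.4205, 0.3794, 0.2943]
ee_rot: [0.001, 0.123, 0.992, 0.001]
wrist_force: [-1.2, -0.0, 0.4]
gripper_width: 0.0779
grip_force: 0.0
```

```bash
python3 wl.py w12.png
python3 - <<'E'
from h import *
c=cam('side','s12.png');P,_=cloud(cam('top'));q=P[(P[:,2]>.064)&(P[:,2]<.076)&(np.hypot(P[:,0]-.596,P[:,1]+.005)<.045)]
print('tumbler top',len(q),circ(q[:,:2]))
E
```

```text
[0.4201 0.3792 0.293 ] [-0.0001  0.1226  0.9925 -0.0001] [ 0.8664  0.1726 -1.4768] 50.35
[48791  7388  2154  1113   842  1048  1652  1226     0     0     0     0
     0     0]
round 880 (((400.3155517578125, 282.53533935546875), 29.23536491394043), (array([0.3999, 0.2835]), np.float64(0.026641852890042842)))
sq 745 ((418.46337890625, 379.4830322265625), (49.93149185180664, 49.87849807739258), 75.0349349975586)
tum 0 False
tumbler top 101 (array([ 0.59489668, -0.00744834]), np.float64(0.02974573585301075))
```

View pics/s12.png

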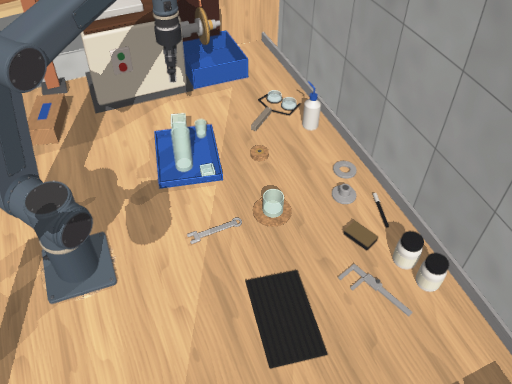

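The side view shows both vases upright in the tray ((180,145)), the tumbler on the pad ((272,203)), and the bystanders where they were. Both vases are within about 2 mm of their starting spots and the arm is clear, so I hand in.

```bash
python3 -c "
from station import ticket
print(ticket.sign_off())"
```

```text
the job is handed in; nothing more can be done
None
```

The job is handed in: the tumbler stands within about 2 mm of the pad's centre, both vases are back upright within about 2 mm of where they stood, and the bystanders look unmoved in the last pictures; the hand-in gave no verdict.

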